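# Dip the coolant reservoir and show the dipstick to the inspection camera

## Robot

A 6-joint arm with a two-finger parallel gripper is mounted at the origin on the work surface. World frame = base frame: x ahead of the robot, y to its left, z up, the work surface at z = 0. Lengths are in mm, angles in rad, forces in N, time in s.
With the tool pointing down it reaches from about 275 to 750 mm from the base axis. Payload 10.2 kg.
Tool frame: the origin (TCP) lies midway between the tips of the shut fingers; the grasp point (between the pads) lies 19 mm behind it; z points along the fingers, y is the line along which they close (so a half turn about z gives the same grasp; the last joint's range is limited). The gripper opens to 85 mm and grips with 20 to 120 N. Pads are 22 mm wide; open, the fingers measure 114 mm over their backs; the gripper's body (76 mm by 85 mm) begins 54 mm behind the grasp point. The pads swing forward as they close: fully open they stand 13 mm farther back than shut.
Start: joints at [-1.477, 0.313, 1.498, -0, 1.331, -0.223], TCP at [163.539, -498.885, 231.294] pointing down, gripper open.
Joint ranges: [-2.94, 2.94], [-0.97, 2.17], [0.19, 2.56], [-1.23, 4.37], [0.02, 3.11], [-2.88, 2.88]. Speed limits (rad/s): [2.39, 2.39, 3.01, 3.14, 3.14, 3.14].

## Interface

Orientations are given as a unit quaternion [w, x, y, z].
In Python, from rig import sense, capture, finish_job, find_in, place_of gives the robot as it stands. The module is installed in compiled form; this text tells all that it offers.
- The arm moves only by the shell command python3 -m jog 'ROWS' [FORCE]. ROWS is JSON, a list of rows, each an object of numbers: "tx", "ty", "tz": the shift along the tool's x, y, z in mm; "ax", "ay", "az": the turn, a rotation vector about the tool's x, y, z in rad; "jaw": the closure, from -1 (fully open) to 1 (shut), so that 0 is half open. In form: [{"tx": .., "ty": .., "tz": .., "ax": .., "ay": .., "az": .., "jaw": ..}, ...]. A call has 1 to 5 rows; each row shifts and turns the commanded pose from where the row before left it, along the tool's axes as they then stand; what a row does not reach is not made up. A row lasts 1/8 s, in which the tool goes at most 62.5 mm and 10.7 degrees, less where a joint would pass 70% of its speed; a pose out of reach is approached as far as the arm can. A call with a gripper value outside its range is refused whole. The fingers move at their own pace and stop on an object; FORCE is the grip in N (left out, the last holds). Time passes only in rows, so rows that do not move let the fingers close. It gives the time, the measured TCP pose, the force, the opening and the grip force at its end, in the units of the state.
- sense(): the state, without advancing time (a new reading comes with each control period).
- capture(name): name is "scene" or "top" or "wrist"; returns a dict with "color" (384x512x3 uint8, red, green, blue), "depth" (384x512 float32, mm along the optical axis (not along the pixel's ray), 0 where there is no reading), "fx", "fy", "cx", "cy" (pixels), "camera_from_world" (4x4, takes a point from world to camera coordinates); the wrist camera has in their place "mount" (4x4, takes a point from camera to tool coordinates, whose origin is the TCP and whose axes are the flange's). Camera axes: x right, y up, looking along -z (the intrinsics and any distortion apply to the point x, -y, -z); pixel columns grow to the right and rows downward; lengths in mm; the calibration is good to about 2 mm. A picture is of the moment at which its call begins: read the wrist's pose just before it.
- finish_job(): hands the job in; it is judged then, once.
Trained networks look in the newest picture that a camera, given by its name, has taken for a name from the list of things; names that differ only in an ending like _2 or _b are one class to them, and where a whole thing is asked for, a point or a joint stands for the part that bears it (a point fixed in the world has none). Each returns a list of dicts, best first, with "conf" (0 to 1); they miss things now and then, are a little off and sometimes report something else, mostly with a low value. They report only what shows in the picture. A call takes as long as a camera call. They do not tell look-alikes from the thing itself.
- find_in(query, camera): "centre" ([column, row] in pixels, amid what is visible of it).
- place_of(query, camera): "centre" ([column, row] in pixels: a listed point, or the origin of a listed thing).
The state is a dict: "time_s": time; "joints": joint angles; "dq": joint speeds; "tau": joint torques, N m; "eef_pos": TCP position; "ee_rot": TCP orientation; "force": force on the tool from outside, world axes, zero at the start; "wrist_torque": the same for the moment, N m; "grip_width": opening from 0.0 (shut) to 1.0 (fully open); "grip_force": force on a finger pad.
Only numpy, scipy, OpenCV 4.12 (cv2) and the standard library are available. Lean on these libraries where they do the work, as an engineer would, in place of code of your own. Each camera call takes 0.05 s, during which the arm holds its last target. There are 200 camera calls.

## Task

Check the coolant level in the white reservoir: take the dipstick (the rod with the round collar) from the rack, push it down the slanted dip tube until its collar stops on the tube's mouth, then draw it right out again. Finish still holding it in the gripper, level and steady, squarely across the front of the inspection camera with its tip on the lens's axis about 70 mm in front of the glass. Touch neither the camera nor its lens, do not ram the dipstick into the tube, and leave the plain rod and the other things on the table where they are.

Things in the scene. Friction and masses are not known exactly. Their poses are not given: they have to be found in the camera images.
- dipstick: Steel dipstick, about 0.18 kg, lying on the rack, axis 55 mm above the table. Origin on its axis at the collar's tip-side face; x points to the tip, z up as it lies. Round shank 10 mm in diameter from x = 0 to the tip at +130 mm, dark rings near the tip; round collar 38 mm in diameter from x = -10 mm to 0; light metal handle with dark grooves 18 mm square from x = -100 to -10 mm.
- dipstick_tip (a point): Centre of the dipstick's tip end, 130 mm along x from its origin.
- dipstick_handle (a point): Place to grip: middle of the handle, 50 mm behind the collar's tip-side face (x = -50 mm), 18 mm wide across the dipstick's y.
- plain_rod: Plain steel rod with the same handle and the same length and diameter but no collar, lying parallel to the dipstick in the rack's other seat (which seat is which changes). Same axes and origin place as the dipstick. Not to be used; leave it lying.
- rack: Black rack fixed to the table: plate 235 x 150 x 8 mm and two cross walls (at x = +98 and -90 mm) whose notches, open upwards, prongs 12 mm tall, carry the two rods side by side at y = -40 and +40 mm: the front notch the shank, the rear one the end of the handle. Origin under the plate's centre, below the rods' origins; x points to the rods' tips, z up.
- reservoir: White plastic coolant reservoir fixed to the table, 180 (x) x 240 (y) x 130 (z) mm, closed grey lid with a black screw cap 26 mm tall; origin under its centre. The dip tube comes out of the lid near its +y edge.
- dip_tube: Steel dip tube fixed in the reservoir's lid, slanted up 40 degrees from level towards the reservoir's +y. Origin at the centre of its mouth, 165 mm above the table; z points out of the mouth along the axis. Bore 13.5 mm, flared to about 27 mm at the mouth; rim 33 mm in outer diameter, where the collar stops. Tube 110 mm long, free space below it.
- camera: Inspection camera with a black zoom lens lying level on a fixed post, lens axis 130 mm above the table. Origin under the post; the lens looks along -x. Lens 130 mm long, up to 50 mm (clamp 56 mm) in diameter, its front glass at x = -100 mm.
- view (a point): Where the tip is to be read: on the lens axis, 70 mm in front of the front glass (camera x = -170 mm, z = +130 mm).
- lens_post: Round lens in a black ring on a post with a 50 x 70 mm base, 134 mm tall, loose; origin under the base.
- mirror_post: Square mirror mount on a post with a 50 x 70 mm base, 133 mm tall, loose; origin under the base.
- post_holder: Black empty post holder, 32 mm in diameter at the foot, 76 mm tall, loose; origin under it.
- wash_bottle: White bottle, 64 mm in diameter, 160 mm tall, loose; origin under it.
- driver: Screwdriver with black handle, about 200 mm long, up to 30 mm thick, lying on the table between rack and reservoir, loose; origin under it, x along it to the blade.
- screw_tray: Grey tray of screws, 90 x 130 x 24 mm, loose; origin under its centre.
- wipes_box: Cardboard box of lens wipes, 115 x 115 x 75 mm with a wipe standing 18 mm out of the top, loose; origin under its centre.
Mind the look-alikes: they are no part of the job. Leave any orange or pink look-alike of the dipstick alone.

How it is judged (in metres and radians):
On the way, in this order (a step that is already met when the one before it is completed fails the run):
1. the dipstick is pushed down the dip tube until its collar stops on the mouth (z of dipstick in the frame of dip_tube below 0.003 m and x of dipstick in the frame of dip_tube between -0.006 and 0.006 m and y of dipstick in the frame of dip_tube between -0.006 and 0.006 m and angle between the x axis of dipstick and the z axis of dip_tube, either way round below 0.08 rad and contact force between dipstick and dip_tube above 0.3 N), for 0.2 s.
2. the dipstick is drawn right out of the dip tube, held in the gripper (z of dipstick_tip in the frame of dip_tube above 0.005 m and contact force between dipstick and dip_tube below 0.1 N and contact force between dipstick and the fingers above 1 N), for 0.1 s.
At the end, for the whole second after the job is handed in: The dipstick is held in the gripper alone, touching nothing else, at rest (below 20 mm/s), its axis level within 6 degrees and square to the lens axis within 20 degrees, its tip within 22 mm of the point on the lens axis 70 mm in front of the glass (distance between dipstick_tip and view below 0.022 m and angle between dipstick's own x axis and vertical between 1.466 and 1.676 rad and angle between the x axis of dipstick and the x axis of camera, either way round above 1.22 rad and contact force between dipstick and the fingers above 1 N and contact force between dipstick and rack below 0.05 N and contact force between dipstick and reservoir below 0.05 N and contact force between dipstick and camera below 0.05 N and contact force between dipstick and plain_rod below 0.05 N and contact force between dipstick and lens_post below 0.05 N and contact force between dipstick and mirror_post below 0.05 N and contact force between dipstick and post_holder below 0.05 N and height (world z) of dipstick above 0.1 m and linear speed of dipstick below 0.02 m/s and angular speed of dipstick below 0.15 rad/s); the arm keeps its last pose, push and grip.
It fails at once if the camera or its lens is touched (over 1 N) (contact force between camera and anything else above 1 N).
It fails at once if the dipstick is rammed into the tube or reservoir (over 60 N) (contact force between dipstick and reservoir above 60 N).
It fails at once if the plain rod is displaced by over 20 mm (distance of plain_rod from where it was at the start of the episode above 0.02 m).
It fails at once if another thing on the table is displaced by over 30 mm (distance of any of lens_post, mirror_post, post_holder, wash_bottle, driver, screw_tray, wipes_box from where it was at the start of the episode above 0.03 m).
It also fails if it takes over 53 s, if anything falls off the work surface, if the arm or the gripper's body presses on something with over 40 N, if the wrist force passes 120 N, or if a joint passes its speed limit or range.

## Working session

There is one attempt and no reset: what is moved stays moved. The work goes in short steps, Python scripts to look and compute and a shell command to move; the robot and the scene stay as the last step left them, time stands still between calls to the robot, and variables do not carry over. Pictures are saved under pics/ and viewed, at most 10 in all, crops included, and the job is handed in when it is done.

```bash
mkdir -p pics
cat > h.py <<'E'
import numpy as np, cv2
from rig import *
from scipy.spatial.transform import Rotation as R
def q2R(q): return R.from_quat([q[1],q[2],q[3],q[0]])
def cam(name):
    s=sense(); c=capture(name)
    if 'mount' in c:
        T=np.eye(4);T[:3,:3]=q2R(s['ee_rot']).as_matrix();T[:3,3]=s['eef_pos']
        c['wfc']=T@np.array(c['mount'])
    else: c['wfc']=np.linalg.inv(np.array(c['camera_from_world']))
    return c
def px2w(c,u,v,d=None,z=None):
    r=np.array([(u-c['cx'])/c['fx'],-(v-c['cy'])/c['fy'],-1.])
    o=c['wfc'][:3,3]; w=c['wfc'][:3,:3]@r
    if z is not None: return o+w*(z-o[2])/w[2]
    if d is None:
        p=c['depth'][max(0,int(v)-1):int(v)+2,max(0,int(u)-1):int(u)+2]; p=p[p>0]; d=np.median(p) if len(p) else 0
    return o+w*d
def w2px(c,p):
    q=np.linalg.inv(c['wfc'])@np.append(p,1); return np.array([c['cx']+c['fx']*q[0]/-q[2], c['cy']+c['fy']*q[1]/q[2]])
def save(c,n): cv2.imwrite('pics/'+n,c['color'][:,:,::-1])
E
python3 - <<'E'
from h import *
import pickle
np.set_printoptions(precision=1,suppress=True)
s=sense();print(s)
cs={}
for n in ['scene','top']:
    c=cam(n);cs[n]=c;save(c,n+'.png')
    print(n,c['fx'],c['wfc'][:3,3])
    for q in ['dipstick','dipstick_tip','dipstick_handle','plain_rod','rack','reservoir','dip_tube','camera','view','lens_post','mirror_post','post_holder','wash_bottle','driver','screw_tray','wipes_box']:
        r=place_of(q,n)
        print(q,[(np.round(x['centre']),round(x['conf'],2),px2w(c,*x['centre'])) for x in r[:3]])
pickle.dump(cs,open('cs.pkl','wb'))
im=np.hstack([cs[n]['color'] for n in cs]);
E
```

```text
{'time_s': 0.0, 'joints': array([-1.5,  0.3,  1.5, -0. ,  1.3, -0.2]), 'dq': array([-0.,  0.,  0., -0.,  0.,  0.]), 'tau': array([  0. , -41.2, -26. ,  -0. ,   0. ,   0. ]), 'eef_pos': array([ 163.5, -498.6,  230.7]), 'ee_rot': array([-0. ,  1. ,  0.2,  0. ]), 'force': array([0.5, 0.2, 0.1]), 'wrist_torque': array([ 0., -0.,  0.]), 'grip_force': 0.0, 'grip_width': 0.9985967461678306}
scene 402.27669856870347 [1055.6  489.9  981.5]
dipstick [(array([308., 201.]), 0.89, array([405.3, 193.6,  58.5])), (array([359., 180.]), 0.86, array([231.7, 274.4,  35.1]))]
dipstick_tip [(array([272., 182.]), 0.91, array([361.7,  38.7,  -2.2])), (array([248., 105.]), 0.83, array([ 101.1, -239.2,    3.2])), (array([349., 154.]), 0.78, array([115.4, 187.4,  -2.5]))]
dipstick_handle [(array([325., 208.]), 0.94, array([403.4, 248. ,  62.1])), (array([366., 194.]), 0.59, array([268.3, 316.6,  33.2])), (array([207., 109.]), 0.51, array([ 230.3, -332.8,   30. ]))]
plain_rod []
rack []
reservoir [(array([164., 193.]), 0.68, array([ 650.2, -124.7,  125.7]))]
dip_tube [(array([189., 170.]), 0.57, array([568.1, 
[... 2064 characters left out ...]
64.1, 136.1])), (array([228., 201.]), 0.59, array([480.8, 195.9,   6.4]))]
view []
lens_post [(array([300., 129.]), 0.67, array([762.7, -87.4,  30.7]))]
mirror_post [(array([217., 131.]), 0.62, array([736.4, 232.1,  89.8]))]
post_holder [(array([301., 224.]), 0.48, array([384.9, -81. ,  63.9]))]
wash_bottle [(array([336., 224.]), 0.62, array([ 382.1, -203.1,  113.2]))]
driver [(array([287., 205.]), 0.51, array([462.2, -35.2,  23.2])), (array([298., 125.]), 0.45, array([759.3, -75.2,  96.1]))]
screw_tray [(array([339., 228.]), 0.58, array([ 370.3, -211. ,  118.4])), (array([189., 155.]), 0.56, array([663.7, 353.3,   3.8]))]
wipes_box [(array([156., 209.]), 0.59, array([442.3, 460.3,  77.4]))]
```

Run:
```python
import pickle,cv2
cs=pickle.load(open('cs.pkl','rb'))
a=cv2.resize(cs['scene']['color'][80:350,120:430,::-1],None,fx=2.5,fy=2.2,interpolation=2)
cv2.imwrite('pics/scene_c.png',a)
b=cv2.resize(cs['top']['color'][100:320,130:390,::-1],None,fx=2.7,fy=2.7,interpolation=2)
cv2.imwrite('pics/top_c.png',b)
```

```text
(no output)
```

View pics/scene_c.png

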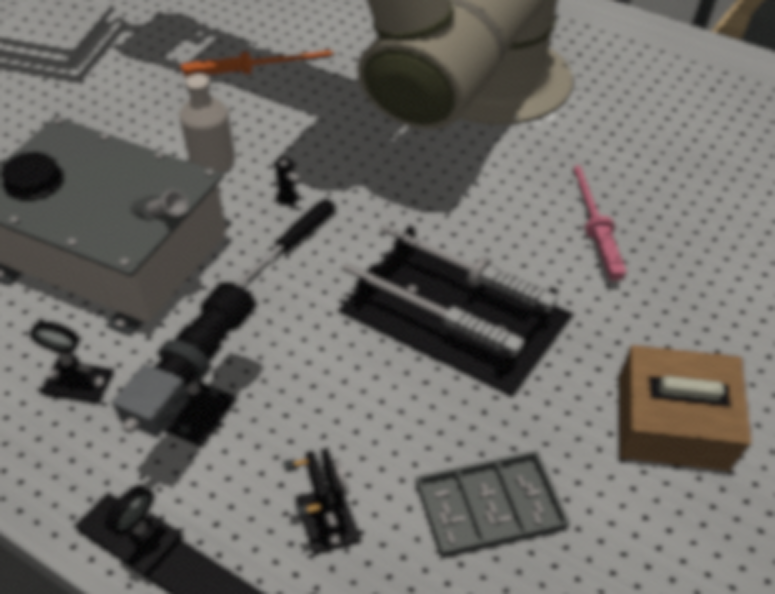

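View pics/top_c.png

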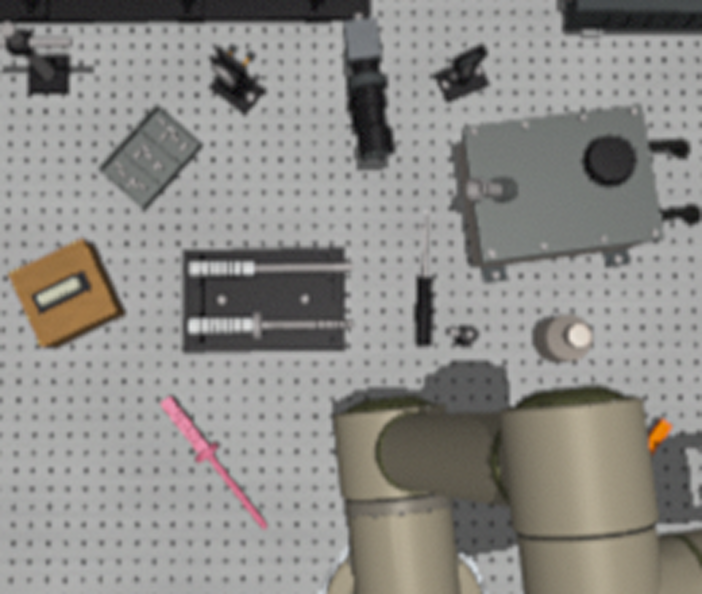

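The steel stick with the collar is in the rack's near seat, at crop (257,325) in the top view, about full-image (225,220), x≈403. The plain rod, with no collar, is in the far seat at crop (265,268). The pink and orange look-alikes are lying on the table and stay untouched. The tube mouth is at crop (475,187), facing +y. The lens front is at crop (374,163).

```bash
cat >> h.py <<'E'
def plan(p,Rt,n=None,jaw=-1,start=None):
    import json
    s=sense(); p0,R0=start or (np.array(s['eef_pos']),q2R(s['ee_rot']))
    p=np.array(p,float); rv=(R0.inv()*Rt).as_rotvec()
    n=n or max(1,int(np.ceil(max(np.linalg.norm(p-p0)/55,np.linalg.norm(rv)/0.17))))
    P,Q=p0,R0; rows=[]
    for i in range(1,n+1):
        pt=p0+(p-p0)*i/n; Rn=R0*R.from_rotvec(rv*i/n)
        t=np.round(Q.inv().apply(pt-P),1); a=np.round((Q.inv()*Rn).as_rotvec(),3)
        P=P+Q.apply(t); Q=Q*R.from_rotvec(a)
        r=dict(zip(['tx','ty','tz','ax','ay','az'],[float(x) for x in [*t,*a]])); r['jaw']=jaw; rows.append({k:v for k,v in r.items() if v or k=='jaw'})
    for i in range(0,n,5): print(json.dumps(rows[i:i+5]))
    return P,Q
def Rd(x,z):
    x=np.array(x,float);z=np.array(z,float);z/=np.linalg.norm(z);x-=z*(x@z);x/=np.linalg.norm(x)
    return R.from_matrix(np.c_[x,np.cross(z,x),z])
E
python3 - <<'E'
from h import *
import pickle
np.set_printoptions(precision=2,suppress=True)
cs=pickle.load(open('cs.pkl','rb'));c=cs['top']
s=sense();print(q2R(s['ee_rot']).as_matrix())
f=lambda x,y:(130+x/2.7,100+y/2.7)
for n,u,z in [('handleend',(188,326),60),('handlefront',(253,325),60),('collar',(257,325),60),('tip',(351,325),55),('mouth',(472,188),165),('tube base',(510,188),130),('glass',(374,165),130),('camback',(362,25),130),('resTL',(463,130),130),('resTR',(640,107),130),('resBL',(480,265),130)]:
    print(n,px2w(c,*f(*u),z=z),px2w(c,*f(*u)))
w=capture('wrist');print(w['mount'],w['fx'])
for x in [(0,1,0),(0,-1,0)]:
    plan((400,250,220),Rd(x,(0,0,-1)))
E
```

```text
[[ 0.95  0.31 -0.  ]
 [ 0.31 -0.95 -0.  ]
 [-0.    0.   -1.  ]]
handleend [399.93 297.84  60.  ] [402.88 305.26   9.8 ]
handlefront [401.03 207.53  60.  ] [400.73 207.1   64.98]
collar [401.01 201.97  60.  ] [400.23 200.9   73.13]
tip [400.9   71.31  55.  ] [404.06  70.86   1.84]
mouth [573.41 -87.27 165.  ] [575.93 -88.94 151.89]
tube base [ 579.98 -142.87  130.  ] [ 577.19 -140.49  144.49]
glass [612.15  39.96 130.  ] [640.39  35.81  -0.92]
camback [808.68  55.03 130.  ] [799.42  55.57 155.85]
resTL [660.18 -81.12 130.  ] [660.78 -81.4  127.63]
resTR [ 691.45 -322.49  130.  ] [ 692.18 -323.28  127.33]
resBL [ 475.77 -100.29  130.  ] [ 488.08 -114.33   24.7 ]
[[   0.      0.96    0.27   66.93]
 [   1.     -0.      0.     -0.58]
 [   0.      0.27   -0.96 -141.33]
 [   0.      0.      0.      1.  ]] 265.3647526118414
[{"tx": 30.5, "ty": -42.5, "tz": 0.8, "az": -0.084, "jaw": -1}, {"tx": 34.0, "ty": -39.8, "tz": 0.7, "az": -0.083, "jaw": -1}, {"tx": 37.2, "ty": -36.9, "tz": 0.8, "az": -0.084, "jaw": -1}, {"tx": 40.2, "ty": -33.6, "tz": 0.7, "az": -0.083, "jaw": -1}, {"tx": 42.7, "ty": 
[... 908 characters left out ...]
aw": -1}, {"tx": 6.3, "ty": -52.0, "tz": 0.8, "az": 0.126, "jaw": -1}]
[{"tx": -0.3, "ty": -52.3, "tz": 0.7, "az": 0.126, "jaw": -1}, {"tx": -7.0, "ty": -51.9, "tz": 0.8, "az": 0.126, "jaw": -1}, {"tx": -13.3, "ty": -50.6, "tz": 0.7, "az": 0.126, "jaw": -1}, {"tx": -19.7, "ty": -48.6, "tz": 0.8, "az": 0.126, "jaw": -1}, {"tx": -25.5, "ty": -45.6, "tz": 0.7, "az": 0.125, "jaw": -1}]
[{"tx": -31.1, "ty": -42.2, "tz": 0.8, "az": 0.126, "jaw": -1}, {"tx": -36.1, "ty": -37.9, "tz": 0.7, "az": 0.126, "jaw": -1}, {"tx": -40.6, "ty": -33.0, "tz": 0.8, "az": 0.126, "jaw": -1}, {"tx": -44.5, "ty": -27.7, "tz": 0.7, "az": 0.126, "jaw": -1}, {"tx": -47.5, "ty": -21.9, "tz": 0.8, "az": 0.126, "jaw": -1}]
```

```bash
python3 -m jog '[{"tx":30.5,"ty":-42.5,"tz":0.8,"az":-0.084,"jaw":-1},{"tx":34,"ty":-39.8,"tz":0.7,"az":-0.083},{"tx":37.2,"ty":-36.9,"tz":0.8,"az":-0.084},{"tx":40.2,"ty":-33.6,"tz":0.7,"az":-0.083},{"tx":42.7,"ty":-30.2,"tz":0.8,"az":-0.084}]' 60
python3 -m jog '[{"tx":45.2,"ty":-26.5,"tz":0.7,"az":-0.084},{"tx":47.2,"ty":-22.6,"tz":0.8,"az":-0.083},{"tx":49,"ty":-18.6,"tz":0.7,"az":-0.084},{"tx":50.3,"ty":-14.4,"tz":0.8,"az":-0.083},{"tx":51.4,"ty":-10.2,"tz":0.7,"az":-0.084}]'
python3 -m jog '[{"tx":52,"ty":-5.8,"tz":0.8,"az":-0.084},{"tx":52.3,"ty":-1.5,"tz":0.7,"az":-0.083},{"tx":52.3,"ty":2.9,"tz":0.8,"az":-0.084},{"tx":51.9,"ty":7.2,"tz":0.7,"az":-0.083},{"tx":51,"ty":11.5,"tz":0.8,"az":-0.084}]'
python3 - <<'E'
from h import *
np.set_printoptions(precision=1,suppress=True)
c=cam('wrist');save(c,'w1.png');s=sense();print(s['eef_pos'],s['ee_rot'],s['time_s'])
for q in ['dipstick','dipstick_tip','dipstick_handle','plain_rod']:
    print(q,[(np.round(x['centre']),round(x['conf'],2),px2w(c,*x['centre'],z=64)) for x in place_of(q,'wrist')[:3]])
cv2.imwrite('pics/w1.png',cv2.resize(c['color'][:,:,::-1],None,fx=1.5,fy=1.5))
import pickle;pickle.dump(c,open('w1.pkl','wb'))
E
```

```text
[ 163.6 -498.9  231.3] [0.  1.  0.2 0. ] 1.8
dipstick [(array([118., 109.]), 0.81, array([ 194.9, -333.2,   64. ]))]
dipstick_tip [(array([ 52., 169.]), 0.9, array([ 104.3, -272.1,   64. ]))]
dipstick_handle [(array([143.,  90.]), 0.97, array([ 222.8, -355.4,   64. ]))]
plain_rod []schema error: expected keys tx, ty, tz, ax, ay, az, jaw
schema error: expected keys tx, ty, tz, ax, ay, az, jaw
schema error: expected keys tx, ty, tz, ax, ay, az, jaw
```

View pics/w1.png

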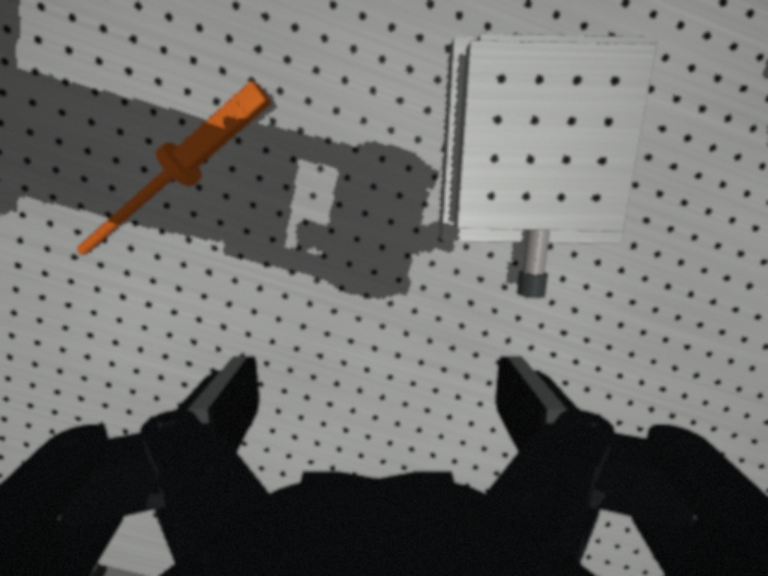

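Every key is required in each row, so nothing moved. The picture shows the orange look-alike at (118,109) next to the start pose.

```bash
sed -i 's/rows.append({k:v for k,v in r.items() if v or k==.jaw.})/rows.append(r)/; s/print(json.dumps(rows\[i:i+5\]))/print(json.dumps(rows[i:i+5]).replace(" ",""))/' h.py
python3 -m jog '[{"tx":30.5,"ty":-42.5,"tz":0.8,"ax":0,"ay":0,"az":-0.084,"jaw":-1},{"tx":34,"ty":-39.8,"tz":0.7,"ax":0,"ay":0,"az":-0.083,"jaw":-1},{"tx":37.2,"ty":-36.9,"tz":0.8,"ax":0,"ay":0,"az":-0.084,"jaw":-1},{"tx":40.2,"ty":-33.6,"tz":0.7,"ax":0,"ay":0,"az":-0.083,"jaw":-1},{"tx":42.7,"ty":-30.2,"tz":0.8,"ax":0,"ay":0,"az":-0.084,"jaw":-1}]' 60
python3 -m jog '[{"tx":45.2,"ty":-26.5,"tz":0.7,"ax":0,"ay":0,"az":-0.084,"jaw":-1},{"tx":47.2,"ty":-22.6,"tz":0.8,"ax":0,"ay":0,"az":-0.083,"jaw":-1},{"tx":49,"ty":-18.6,"tz":0.7,"ax":0,"ay":0,"az":-0.084,"jaw":-1},{"tx":50.3,"ty":-14.4,"tz":0.8,"ax":0,"ay":0,"az":-0.083,"jaw":-1},{"tx":51.4,"ty":-10.2,"tz":0.7,"ax":0,"ay":0,"az":-0.084,"jaw":-1}]'
python3 -m jog '[{"tx":52,"ty":-5.8,"tz":0.8,"ax":0,"ay":0,"az":-0.084,"jaw":-1},{"tx":52.3,"ty":-1.5,"tz":0.7,"ax":0,"ay":0,"az":-0.083,"jaw":-1},{"tx":52.3,"ty":2.9,"tz":0.8,"ax":0,"ay":0,"az":-0.084,"jaw":-1},{"tx":51.9,"ty":7.2,"tz":0.7,"ax":0,"ay":0,"az":-0.083,"jaw":-1},{"tx":51,"ty":11.5,"tz":0.8,"ax":0,"ay":0,"az":-0.084,"jaw":-1}]'
cat > look.py <<'E'
from h import *
import pickle,sys
np.set_printoptions(precision=3,suppress=True)
c=cam('wrist');s=sense();print(s['eef_pos'],s['ee_rot'],s['joints'],s['time_s'])
for q in sys.argv[3:]:
    print(q,[(np.round(x['centre']),round(x['conf'],2),px2w(c,*x['centre'],z=float(sys.argv[2]))) for x in place_of(q,'wrist')[:3]])
cv2.imwrite('pics/%s.png'%sys.argv[1],cv2.resize(c['color'][:,:,::-1],None,fx=1.5,fy=1.5))
pickle.dump(c,open(sys.argv[1]+'.pkl','wb'))
E
python3 look.py w2 55 dipstick dipstick_tip dipstick_handle plain_rod
```

```text
time_s: 2.62
eef_pos: [242.5, -247.7, 227.6]
ee_rot: [0.0, 0.933, 0.36, 0.0]
force: [0.6, -0.9, 0.8]
grip_width: 1.001
grip_force: 0.0
time_s: 3.25
eef_pos: [321.5, 2.1, 224.1]
ee_rot: [0.001, 0.838, 0.546, 0.0]
force: [0.7, -0.7, 0.7]
grip_width: 1.0
grip_force: 0.0
time_s: 3.88
eef_pos: [400.2, 251.9, 220.1]
ee_rot: [0.0, 0.706, 0.708, 0.0]
force: [0.9, -1.1, 1.0]
grip_width: 1.003
grip_force: 0.0
[401.098 255.881 219.603] [-0.001  0.704  0.71   0.001] [0.32  0.213 1.659 0.002 1.268 0.311] 3.925
dipstick [(array([252., 223.]), 0.86, array([400.705, 200.567,  55.   ])), (array([112., 160.]), 0.57, array([239.35 , 278.244,  55.   ]))]
dipstick_tip [(array([252., 314.]), 0.94, array([401.795,  67.824,  55.   ])), (array([ 54., 214.]), 0.82, array([159.28, 211.07,  55.  ]))]
dipstick_handle [(array([251., 187.]), 0.79, array([399.448, 246.891,  55.   ])), (array([144., 136.]), 0.62, array([278.117, 304.642,  55.   ]))]
plain_rod [(array([316., 226.]), 0.7, array([479.908, 197.546,  55.   ]))]
```

View pics/w2.png

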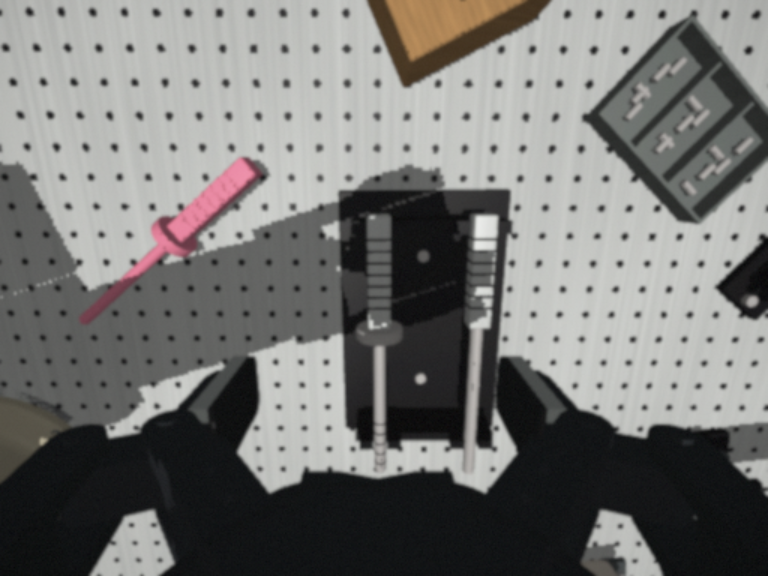

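The dipstick, with collar and rings, is at (252,223), its tip is at (252,314), and it lies along −y. The collarless plain rod is at (316,226), x≈480, so I'm grasping the one at x≈400.

```bash
python3 -m jog '[{"tx":0,"ty":0,"tz":45,"ax":0,"ay":0,"az":0,"jaw":0},{"tx":0,"ty":0,"tz":45,"ax":0,"ay":0,"az":0,"jaw":0},{"tx":0,"ty":0,"tz":20,"ax":0,"ay":0,"az":0,"jaw":0}]' 80; python3 -c "
from h import *
s=sense();print(s)
plan((400.3,250.5,37),Rd((-0.01,1,0),(0,0,-1)),jaw=0)"
```

```text
time_s: 4.5
eef_pos: [399.0, 248.4, 108.3]
ee_rot: [-0.001, 0.708, 0.706, -0.001]
force: [0.1, -0.7, 0.4]
grip_width: 0.504
grip_force: 0.0
{'time_s': 4.5, 'joints': array([ 3.06851131e-01,  3.38938772e-01,  1.81549749e+00, -1.46747259e-04,
        9.89869697e-01,  3.09348532e-01]), 'dq': array([ 0.00081951,  0.21473455,  0.13126775, -0.00125176, -0.38159729,
        0.00092216]), 'tau': array([ 4.42889670e-02, -3.81029034e+01, -2.07241827e+01, -1.68115057e-03,
        3.17597212e-01,  1.73727545e-05]), 'eef_pos': array([399.04891789, 248.40801954, 108.33870467]), 'ee_rot': array([-5.68786545e-04,  7.07960044e-01,  7.06251181e-01, -1.23318272e-03]), 'force': array([ 0.11695287, -0.7095311 ,  0.4163604 ]), 'wrist_torque': array([-0.03009807,  0.00465558,  0.02867252]), 'grip_force': 0.0, 'grip_width': 0.5037693948422095}
[{"tx":1.1,"ty":0.7,"tz":35.7,"ax":-0.001,"ay":0.0,"az":-0.006,"jaw":0},{"tx":1.1,"ty":0.7,"tz":35.6,"ax":-0.002,"ay":0.001,"az":-0.006,"jaw":0}]
```

```bash
python3 -m jog '[{"tx":1,"ty":0.7,"tz":38,"ax":0,"ay":0,"az":0,"jaw":0},{"tx":1,"ty":0.7,"tz":34,"ax":0,"ay":0,"az":0,"jaw":0},{"tx":0,"ty":0,"tz":0,"ax":0,"ay":0,"az":0,"jaw":0},{"tx":0,"ty":0,"tz":0,"ax":0,"ay":0,"az":0,"jaw":1},{"tx":0,"ty":0,"tz":0,"ax":0,"ay":0,"az":0,"jaw":1}]' 80;python3 -m jog '[{"tx":0,"ty":0,"tz":0,"ax":0,"ay":0,"az":0,"jaw":1},{"tx":0,"ty":0,"tz":0,"ax":0,"ay":0,"az":0,"jaw":1}]' 80
```

```text
time_s: 5.12
eef_pos: [402.4, 251.9, 39.8]
ee_rot: [0.001, 0.707, 0.707, 0.001]
force: [-0.2, -2.5, 5.3]
grip_width: 0.192
grip_force: 78.2
time_s: 5.38
eef_pos: [402.4, 251.9, 39.8]
ee_rot: [0.001, 0.707, 0.707, 0.001]
force: [-1.0, -3.0, 7.1]
grip_width: 0.195
grip_force: 78.5
```

```bash
python3 -m jog '[{"tx":0,"ty":0,"tz":-20,"ax":0,"ay":0,"az":0,"jaw":1},{"tx":0,"ty":0,"tz":-50,"ax":0,"ay":0,"az":0,"jaw":1},{"tx":0,"ty":0,"tz":-50,"ax":0,"ay":0,"az":0,"jaw":1},{"tx":0,"ty":0,"tz":-50,"ax":0,"ay":0,"az":0,"jaw":1},{"tx":0,"ty":0,"tz":-10,"ax":0,"ay":0,"az":0,"jaw":1}]'; python3 -c "
from h import *
s=sense();print(s['joints'])
plan((575,-175,350),Rd((-0.12,1,0),(0,0,-1)),jaw=1)"
```

```text
time_s: 6.0
eef_pos: [402.3, 252.3, 221.8]
ee_rot: [0.002, 0.707, 0.707, 0.003]
force: [-0.3, 0.2, -2.4]
grip_width: 0.19
grip_force: 78.6
[3.12618610e-01 2.06410463e-01 1.66177321e+00 1.57285335e-04
 1.26630226e+00 3.12630293e-01]
[{"tx":-47.4,"ty":19.3,"tz":-14.2,"ax":0.001,"ay":-0.0,"az":-0.013,"jaw":1},{"tx":-47.7,"ty":18.6,"tz":-14.3,"ax":0.001,"ay":-0.0,"az":-0.014,"jaw":1},{"tx":-48.0,"ty":18.0,"tz":-14.2,"ax":0.0,"ay":-0.001,"az":-0.013,"jaw":1},{"tx":-48.2,"ty":17.4,"tz":-14.2,"ax":0.001,"ay":0.0,"az":-0.013,"jaw":1},{"tx":-48.4,"ty":16.7,"tz":-14.3,"ax":0.001,"ay":-0.0,"az":-0.013,"jaw":1}]
[{"tx":-48.6,"ty":16.0,"tz":-14.2,"ax":0.001,"ay":-0.0,"az":-0.014,"jaw":1},{"tx":-48.8,"ty":15.4,"tz":-14.3,"ax":0.0,"ay":-0.001,"az":-0.013,"jaw":1},{"tx":-49.1,"ty":14.7,"tz":-14.2,"ax":0.001,"ay":0.0,"az":-0.013,"jaw":1},{"tx":-49.2,"ty":14.1,"tz":-14.2,"ax":0.001,"ay":0.0,"az":-0.013,"jaw":1}]
```

```bash
python3 -m jog '[{"tx":-47.4,"ty":19.3,"tz":-14.2,"ax":0,"ay":0,"az":-0.013,"jaw":1},{"tx":-47.7,"ty":18.6,"tz":-14.3,"ax":0,"ay":0,"az":-0.014,"jaw":1},{"tx":-48,"ty":18,"tz":-14.2,"ax":0,"ay":0,"az":-0.013,"jaw":1},{"tx":-48.2,"ty":17.4,"tz":-14.2,"ax":0,"ay":0,"az":-0.013,"jaw":1},{"tx":-48.4,"ty":16.7,"tz":-14.3,"ax":0,"ay":0,"az":-0.013,"jaw":1}]'
python3 -m jog '[{"tx":-48.6,"ty":16,"tz":-14.2,"ax":0,"ay":0,"az":-0.014,"jaw":1},{"tx":-48.8,"ty":15.4,"tz":-14.3,"ax":0,"ay":0,"az":-0.013,"jaw":1},{"tx":-49.1,"ty":14.7,"tz":-14.2,"ax":0,"ay":0,"az":-0.013,"jaw":1},{"tx":-49.2,"ty":14.1,"tz":-14.2,"ax":0,"ay":0,"az":-0.013,"jaw":1},{"tx":0,"ty":0,"tz":0,"ax":0,"ay":0,"az":0,"jaw":1}]'
python3 -m jog '[{"tx":0,"ty":0,"tz":0,"ax":0,"ay":0,"az":0,"jaw":1},{"tx":0,"ty":0,"tz":0,"ax":0,"ay":0,"az":0,"jaw":1}]'
python3 look.py w3 165 dip_tube reservoir dipstick
```

```text
time_s: 6.62
eef_pos: [497.7, 13.1, 289.0]
ee_rot: [-0.001, 0.683, 0.73, -0.0]
force: [0.9, -0.4, -2.3]
grip_width: 0.193
grip_force: 78.5
time_s: 7.25
eef_pos: [574.9, -178.1, 344.8]
ee_rot: [-0.001, 0.665, 0.747, -0.0]
force: [-0.8, 0.5, -1.7]
grip_width: 0.189
grip_force: 78.6
time_s: 7.5
eef_pos: [574.3, -173.9, 346.0]
ee_rot: [-0.0, 0.663, 0.748, -0.0]
force: [0.3, -0.2, -2.6]
grip_width: 0.193
grip_force: 78.6
[ 574.378 -173.988  346.15 ] [-0.     0.663  0.748  0.   ] [-0.489  0.446  1.016  0.     1.679 -0.609] 7.55
dip_tube [(array([260., 110.]), 0.66, array([573.819, -90.831, 165.   ]))]
reservoir []
dipstick [(array([ 34., 209.]), 0.61, array([ 301.982, -245.674,  165.   ]))]
```

View pics/w3.png

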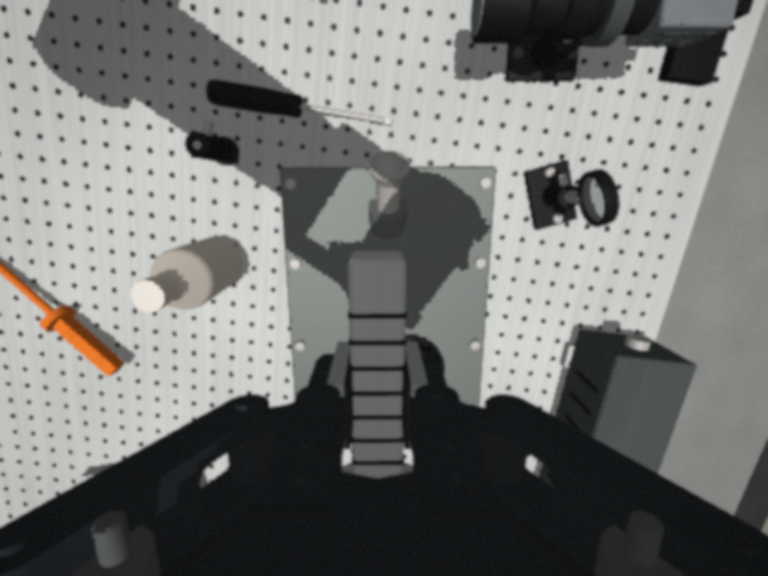

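The mouth's rim is at view pixel (390,167), raw (260,110), and the tube runs down to (386,215). The lid's +y edge is at row 167, so the reservoir yaw matches the tool's 0.12 rad.

Run:
```python
from h import *
import pickle
np.set_printoptions(precision=3,suppress=True)
c=pickle.load(open('w3.pkl','rb'))
v,u=np.mgrid[60:165,180:345]; d=c['depth'][60:165,180:345]
r=np.stack([(u-c['cx'])/c['fx'],-(v-c['cy'])/c['fy'],-np.ones(u.shape)],-1)
P=(c['wfc'][:3,3]+(r*d[...,None])@c['wfc'][:3,:3].T)
lid=(np.abs(P[...,2]-130)<10)
print('lid z',np.median(P[lid][:,2]))
# lid edges
L=lid&(d>0)
ys=[(x,P[:,i][L[:,i]][:,1].max(),P[:,i][L[:,i]][np.argmax(P[:,i][L[:,i]][:,1]),0]) for i,x in enumerate(range(180,345)) if L[:,i].sum()>10]
e=np.array(ys); k=(e[:,0]>195)&(e[:,0]<325)&(abs(e[:,0]-260)>16)
f=np.polyfit(e[k,2],e[k,1],1);print('edge slope',f[0],'edge y at 573',np.polyval(f,573))
m=(P[...,2]>134)&(P[...,2]<185)&(abs(P[...,0]-574)<30)&(P[...,1]>-150)&(P[...,1]<-60)
Q=P[m];print(len(Q))
a=np.deg2rad(40);yaw=np.arctan(-f[0]) if 0 else 0.12
for yaw in [0.11,0.125]:
    h=np.array([-np.sin(yaw),np.cos(yaw),0]);t=np.cos(a)*h+np.sin(a)*np.array([0,0,1]);s=np.cross(h,[0,0,1]);n=np.cross(s,t)
    M0=np.array([573.8,-90.8,165]); X=(Q-M0)@np.c_[s,n,t]
    for lo in range(-60,20,6):
        k=(X[:,2]>=lo)&(X[:,2]<lo+6)
        if k.sum()>3: print(lo,k.sum(),'s',np.percentile(X[k,0],[2,98]),X[k,0].mean(),'n',np.percentile(X[k,1],[2,98]))
```

```text
lid z 128.871985238688
edge slope 0.1317485417737108 edge y at 573 -91.3150466562326
1194
-60 66 s [-14.013  13.153] -0.5864291164231299 n [ 8.059 15.875]
-54 87 s [-15.707  15.072] -0.8098979525583619 n [ 2.743 16.095]
-48 221 s [-15.433  15.586] -0.16858780515684507 n [-2.71  15.424]
-42 53 s [-10.273   8.815] -0.45862469173188813 n [-0.771  8.532]
-36 57 s [-10.305   8.512] -0.9631923026996269 n [-1.178  8.886]
-30 58 s [-10.346   8.192] -1.3237135119944994 n [-0.689  8.769]
-24 63 s [-10.386   7.913] -1.8917924767799466 n [-1.148  8.614]
-18 75 s [-9.183  7.522] -0.4941263003235689 n [-10.271   9.345]
-12 149 s [-11.69   9.7 ] -0.9680376089903888 n [-13.775  12.384]
-6 251 s [-16.213  13.607] -1.4426817050721839 n [-15.653  14.721]
0 75 s [-16.276  13.874] 0.709078340369708 n [-16.003  14.726]
-60 67 s [-14.761  12.384] -1.25683923491618 n [ 8.128 15.858]
-54 84 s [-15.992  14.497] -1.567026091192042 n [ 3.098 16.094]
-48 221 s [-16.664  15.037] -0.8041801472548229 n [-2.781 15.394]
-42 53 s [-10.706   8.374] -0.8405896231252917 n [-0.795  8.54 ]
-36 59 s [-10.68    8.126] -1.6689716379488324 n [-1.263  8.87 ]
-30 58 s [-10.646   7.867] -1.6893243186668303 n [-0.79   8.752]
-24 62 s [-10.614   7.647] -2.1491343515592427 n [-1.263  8.332]
-18 75 s [-9.396  7.307] -0.608994787828847 n [-10.266   9.352]
-12 149 s [-11.722   9.652] -0.9916858746984182 n [-13.774  12.363]
-6 253 s [-15.16  13.56] -0.9755551319056537 n [-15.682  14.682]
0 74 s [-16.293  13.91 ] -1.0459186589361968 n [-15.993  14.743]
```

```bash
cat >> h.py <<'E'
M=np.array([574.4,-91.2,165.]); YAW=0.125; A=np.deg2rad(40)
hh=np.array([-np.sin(YAW),np.cos(YAW),0]); tt=np.cos(A)*hh+np.sin(A)*np.array([0,0,1]); ss=np.cross(hh,[0,0,1]); nn=np.cross(ss,tt)
OFF=np.array([-51.3,0,-15.2])
RI=Rd(tt,-nn)
def tcp_ins(dep,Mx=None): # origin at M+dep*t
    return (M if Mx is None else Mx)+dep*tt-RI.apply(OFF)
def insp(s): # dipstick origin in tube frame (s,n,t) by dead reckoning
    o=np.array(s['eef_pos'])+q2R(s['ee_rot']).apply(OFF); x=-q2R(s['ee_rot']).apply([1,0,0])
    return (o-M)@np.c_[ss,nn,tt],(o+130*x-M)@np.c_[ss,nn,tt]
E
python3 - <<'E'
from h import *
import pickle
c=pickle.load(open('w3.pkl','rb'));print(c['cx'],c['cy'])
p=tcp_ins(160);print(p,RI.as_matrix())
plan(p,RI,jaw=1)
E
```

```text
251.14604275068655 196.09628366554819
[553.00138201  79.09640472 289.17714639] [[-9.55063867e-02  9.92197667e-01 -8.01393739e-02]
 [ 7.60067509e-01  1.24674733e-01  6.37772367e-01]
 [ 6.42787610e-01 -5.55111512e-17 -7.66044443e-01]]
[{"tx":50.9,"ty":1.8,"tz":11.4,"ax":0.0,"ay":0.14,"az":-0.001,"jaw":1},{"tx":48.7,"ty":1.8,"tz":18.4,"ax":0.001,"ay":0.139,"az":-0.001,"jaw":1},{"tx":45.8,"ty":1.9,"tz":25.0,"ax":0.0,"ay":0.14,"az":-0.001,"jaw":1},{"tx":41.8,"ty":2.0,"tz":31.1,"ax":0.001,"ay":0.14,"az":-0.001,"jaw":1},{"tx":37.0,"ty":2.0,"tz":36.6,"ax":-0.0,"ay":0.139,"az":-0.001,"jaw":1}]
```

```bash
sed -i 's/^M=np.array(\[574.4,-91.2/M=np.array([572.9,-91.3/' h.py
python3 -m jog '[{"tx":50.9,"ty":1.6,"tz":11.4,"ax":0,"ay":0.14,"az":-0.001,"jaw":1},{"tx":48.7,"ty":1.6,"tz":18.4,"ax":0,"ay":0.139,"az":-0.001,"jaw":1},{"tx":45.8,"ty":1.6,"tz":25,"ax":0,"ay":0.14,"az":-0.001,"jaw":1},{"tx":41.8,"ty":1.7,"tz":31.1,"ax":0,"ay":0.14,"az":-0.001,"jaw":1},{"tx":37,"ty":1.7,"tz":36.6,"ax":0,"ay":0.139,"az":-0.001,"jaw":1}]'
python3 -m jog '[{"tx":0,"ty":0,"tz":0,"ax":0,"ay":0,"az":0,"jaw":1},{"tx":0,"ty":0,"tz":0,"ax":0,"ay":0,"az":0,"jaw":1}]'
python3 - <<'E'
from h import *
import pickle
np.set_printoptions(precision=3,suppress=True)
s=sense();print(s['joints'],insp(s)); plan(tcp_ins(160),RI,jaw=1)
cs={}
o=s['eef_pos']+q2R(s['ee_rot']).apply(OFF); x=-q2R(s['ee_rot']).apply([1,0,0])
for n in ['scene','top']:
    c=cam(n);cs[n]=c
    print(n,'exp mouth',w2px(c,M),'exp tip',w2px(c,o+130*x),'exp org',w2px(c,o))
    for q in ['dipstick_tip','dipstick','dip_tube']: print(q,[(np.array(r['centre']),round(r['conf'],2)) for r in place_of(q,n)[:3]])
pickle.dump(cs,open('cs2.pkl','wb'))
a=cs['scene'];u,v=w2px(a,M+60*tt).astype(int);A_=cv2.resize(a['color'][v-40:v+40,u-50:u+50,::-1],None,fx=7,fy=7,interpolation=2);A_=A_[:,:390*2][:560,:700]
cv2.imwrite('pics/s2.png',A_);print(u-50,v-40)
a=cs['top'];u,v=w2px(a,M+60*tt).astype(int);cv2.imwrite('pics/t2.png',cv2.resize(a['color'][v-40:v+40,u-50:u+50,::-1],None,fx=7,fy=7,interpolation=2));print(u-50,v-40)
E
```

```text
time_s: 8.32
eef_pos: [551.8, 79.9, 289.1]
ee_rot: [-0.257, 0.622, 0.704, 0.228]
force: [0.4, 0.0, -1.5]
grip_width: 0.189
grip_force: 78.6
time_s: 8.57
eef_pos: [552.3, 77.8, 289.5]
ee_rot: [-0.255, 0.622, 0.705, 0.227]
force: [-0.4, 0.4, -1.2]
grip_width: 0.19
grip_force: 78.7
[-0.349  0.432  1.332  0.615  1.709 -0.492] (array([  0.649,   1.205, 159.259]), array([ 0.749,  1.504, 29.259]))
[{"tx":0.8,"ty":-0.7,"tz":1.1,"ax":0.003,"ay":0.002,"az":0.001,"jaw":1}]
scene exp mouth [189.262 170.898] exp tip [194.694 168.832] exp org [224.356 159.709]
dipstick_tip [(array([349.6, 155.1]), 0.9), (array([194.1, 170.8]), 0.69), (array([253. , 105.9]), 0.41)]
dipstick [(array([356.5, 181.8]), 0.67), (array([225.1, 157.6]), 0.58), (array([221.1, 106.9]), 0.55)]
dip_tube [(array([191. , 168.4]), 0.67)]
top exp mouth [305.954 169.766] exp tip [300.563 169.247] exp org [273.242 168.256]
dipstick_tip [(array([337.5, 305.7]), 0.7), (array([262.4, 168.2]), 0.25)]
dipstick [(array([357. , 274.4]), 0.59), (array([271.9, 168.9]), 0.57)]
dip_tube []
151 127
244 129
```

View pics/s2.png

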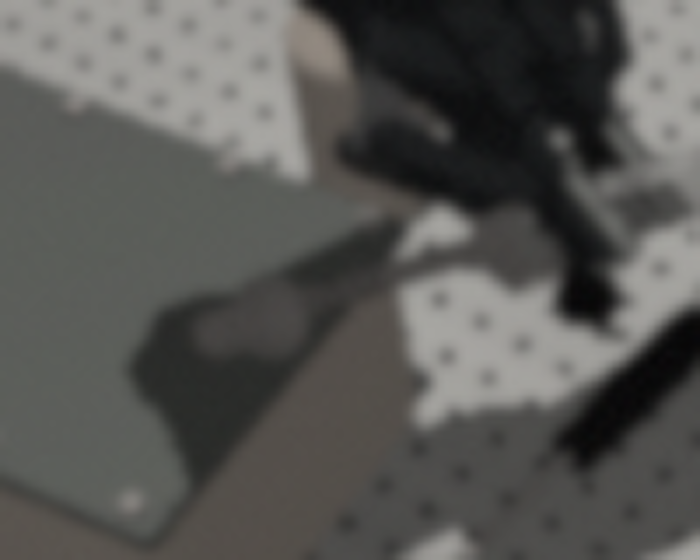

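View pics/t2.png

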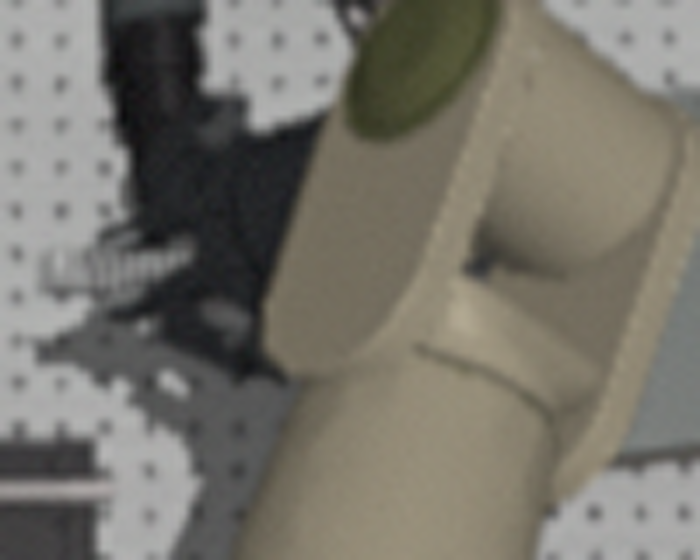

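In the scene crop the rim is at (270,320) and the collar at (515,247). Both sit about 2 px below where I predicted, which is a shared calibration shift. The shank points into the mouth, so I'm advancing gently and watching the force.

```bash
cat > st.py <<'E'
from h import *
np.set_printoptions(precision=2,suppress=True)
s=sense();o,t=insp(s);B=np.c_[ss,nn,tt]
print('o',o,'tip',t,'F(s,n,t)',np.array(s['force'])@B,'tq',np.array(s['wrist_torque'])@B,'t',s['time_s'],'gw',round(s['grip_width'],3))
E
python3 -m jog '[{"tx":0.8,"ty":-0.7,"tz":1.1,"ax":0.003,"ay":0.002,"az":0.001,"jaw":1},{"tx":-15,"ty":0,"tz":0,"ax":0,"ay":0,"az":0,"jaw":1},{"tx":-12,"ty":0,"tz":0,"ax":0,"ay":0,"az":0,"jaw":1},{"tx":-8,"ty":0,"tz":0,"ax":0,"ay":0,"az":0,"jaw":1},{"tx":0,"ty":0,"tz":0,"ax":0,"ay":0,"az":0,"jaw":1}]' 100; python3 st.py
python3 -m jog '[{"tx":-5,"ty":0,"tz":0,"ax":0,"ay":0,"az":0,"jaw":1},{"tx":0,"ty":0,"tz":0,"ax":0,"ay":0,"az":0,"jaw":1}]' ;python3 st.py
python3 -m jog '[{"tx":-5,"ty":0,"tz":0,"ax":0,"ay":0,"az":0,"jaw":1},{"tx":0,"ty":0,"tz":0,"ax":0,"ay":0,"az":0,"jaw":1}]' ;python3 st.py
```

```text
time_s: 9.6
eef_pos: [554.6, 52.4, 265.6]
ee_rot: [-0.258, 0.622, 0.704, 0.226]
force: [0.5, 0.3, -1.0]
grip_width: 0.187
grip_force: 101.4
o [ -0.37  -0.94 124.29] tip [-0.66 -1.25 -5.71] F(s,n,t) [ 0.58 -0.9  -0.42] tq [-0.42  0.   -0.  ] t 9.6 gw 0.187
time_s: 9.85
eef_pos: [555.0, 49.1, 262.8]
ee_rot: [-0.258, 0.622, 0.704, 0.226]
force: [0.3, 0.7, -1.5]
grip_width: 0.184
grip_force: 101.4
o [ -0.3   -0.9  119.94] tip [ -0.45  -1.15 -10.06] F(s,n,t) [ 0.39 -1.6  -0.48] tq [-0.4   0.   -0.04] t 9.85 gw 0.184
time_s: 10.1
eef_pos: [555.5, 45.2, 259.5]
ee_rot: [-0.258, 0.622, 0.704, 0.226]
force: [-0.3, 0.4, -1.8]
grip_width: 0.185
grip_force: 101.4
o [ -0.32  -0.94 114.8 ] tip [ -0.5  -1.2 -15.2] F(s,n,t) [-0.22 -1.63 -0.8 ] tq [-0.42 -0.01  0.04] t 10.1 gw 0.185
```

```bash
python3 -m jog '[{"tx":-7,"ty":0,"tz":0,"ax":0,"ay":0,"az":0,"jaw":1},{"tx":-3,"ty":0,"tz":0,"ax":0,"ay":0,"az":0,"jaw":1},{"tx":0,"ty":0,"tz":0,"ax":0,"ay":0,"az":0,"jaw":1}]' >/dev/null;python3 st.py
python3 -m jog '[{"tx":-7,"ty":0,"tz":0,"ax":0,"ay":0,"az":0,"jaw":1},{"tx":-3,"ty":0,"tz":0,"ax":0,"ay":0,"az":0,"jaw":1},{"tx":0,"ty":0,"tz":0,"ax":0,"ay":0,"az":0,"jaw":1}]' >/dev/null;python3 st.py
```

```text
o [ -0.34  -0.94 104.78] tip [ -0.53  -1.21 -25.22] F(s,n,t) [ 0.13 -0.66 -0.08] tq [-0.36 -0.03 -0.01] t 10.475 gw 0.186
o [-0.34 -0.97 94.79] tip [ -0.53  -1.25 -35.21] F(s,n,t) [ 0.26 -1.34 -1.54] tq [-0.44 -0.   -0.03] t 10.85 gw 0.192
```

```bash
python3 -m jog '[{"tx":-8,"ty":0,"tz":0,"ax":0,"ay":0,"az":0,"jaw":1},{"tx":-8,"ty":0,"tz":0,"ax":0,"ay":0,"az":0,"jaw":1},{"tx":-4,"ty":0,"tz":0,"ax":0,"ay":0,"az":0,"jaw":1},{"tx":0,"ty":0,"tz":0,"ax":0,"ay":0,"az":0,"jaw":1}]' >/dev/null;python3 st.py
python3 -m jog '[{"tx":-8,"ty":0,"tz":0,"ax":0,"ay":0,"az":0,"jaw":1},{"tx":-8,"ty":0,"tz":0,"ax":0,"ay":0,"az":0,"jaw":1},{"tx":-4,"ty":0,"tz":0,"ax":0,"ay":0,"az":0,"jaw":1},{"tx":0,"ty":0,"tz":0,"ax":0,"ay":0,"az":0,"jaw":1}]' >/dev/null;python3 st.py
```

```text
o [-0.39 -0.99 74.72] tip [ -0.6   -1.28 -55.28] F(s,n,t) [ 0.2  -1.38  0.58] tq [-0.36 -0.   -0.02] t 11.35 gw 0.191
o [-0.4  -1.02 54.74] tip [ -0.59  -1.3  -75.26] F(s,n,t) [ 0.81 -1.01 -1.51] tq [-0.37  0.03 -0.01] t 11.85 gw 0.187
```

```bash
python3 -m jog '[{"tx":-8,"ty":0,"tz":0,"ax":0,"ay":0,"az":0,"jaw":1},{"tx":-8,"ty":0,"tz":0,"ax":0,"ay":0,"az":0,"jaw":1},{"tx":-8,"ty":0,"tz":0,"ax":0,"ay":0,"az":0,"jaw":1},{"tx":-6,"ty":0,"tz":0,"ax":0,"ay":0,"az":0,"jaw":1},{"tx":0,"ty":0,"tz":0,"ax":0,"ay":0,"az":0,"jaw":1}]' >/dev/null;python3 st.py
python3 -m jog '[{"tx":-6,"ty":0,"tz":0,"ax":0,"ay":0,"az":0,"jaw":1},{"tx":-4,"ty":0,"tz":0,"ax":0,"ay":0,"az":0,"jaw":1},{"tx":-2,"ty":0,"tz":0,"ax":0,"ay":0,"az":0,"jaw":1},{"tx":0,"ty":0,"tz":0,"ax":0,"ay":0,"az":0,"jaw":1}]' >/dev/null;python3 st.py
python3 -c "
from h import *
s=sense();plan(tcp_ins(insp(s)[0][2]),RI,jaw=1)"
```

```text
o [-0.46 -1.13 24.59] tip [  -0.68   -1.42 -105.4 ] F(s,n,t) [ 0.5  -2.22 -1.17] tq [-0.42 -0.06  0.08] t 12.475 gw 0.188
o [-0.4  -1.06 13.01] tip [  -0.54   -1.31 -116.99] F(s,n,t) [-0.15 -2.22 -1.77] tq [-0.43 -0.04 -0.07] t 12.975 gw 0.187
[{"tx":-0.0,"ty":0.4,"tz":-1.0,"ax":-0.001,"ay":-0.002,"az":-0.001,"jaw":1}]
```

```bash
for i in 1 ; do python3 -m jog '[{"tx":-4,"ty":0,"tz":0,"ax":0,"ay":0,"az":0,"jaw":1},{"tx":-3,"ty":0,"tz":0,"ax":0,"ay":0,"az":0,"jaw":1},{"tx":0,"ty":0,"tz":0,"ax":0,"ay":0,"az":0,"jaw":1}]' >/dev/null;python3 st.py; done
python3 -m jog '[{"tx":-2,"ty":0,"tz":0,"ax":0,"ay":0,"az":0,"jaw":1},{"tx":0,"ty":0,"tz":0,"ax":0,"ay":0,"az":0,"jaw":1}]' >/dev/null;python3 st.py
python3 -m jog '[{"tx":-2,"ty":0,"tz":0,"ax":0,"ay":0,"az":0,"jaw":1},{"tx":0,"ty":0,"tz":0,"ax":0,"ay":0,"az":0,"jaw":1}]' >/dev/null;python3 st.py
```

```text
o [-0.44 -1.15  5.82] tip [  -0.61   -1.41 -124.18] F(s,n,t) [ 0.24 -0.96 -1.28] tq [-0.4   0.03 -0.05] t 13.35 gw 0.189
o [-0.32 -1.1   4.27] tip [  -0.42   -1.39 -125.73] F(s,n,t) [ 0.67 -1.32  0.27] tq [-0.17 -0.03 -0.03] t 13.6 gw 0.187
o [-0.23 -1.26  4.16] tip [  -0.12   -1.98 -125.84] F(s,n,t) [-1.73 -1.36 10.8 ] tq [ 1.39 -0.14  0.21] t 13.85 gw 0.185
```

```bash
python3 -m jog '[{"tx":-1.5,"ty":0,"tz":0,"ax":0,"ay":0,"az":0,"jaw":1},{"tx":-1,"ty":0,"tz":0,"ax":0,"ay":0,"az":0,"jaw":1},{"tx":0,"ty":0,"tz":0,"ax":0,"ay":0,"az":0,"jaw":1},{"tx":0,"ty":0,"tz":0,"ax":0,"ay":0,"az":0,"jaw":1},{"tx":0,"ty":0,"tz":0,"ax":0,"ay":0,"az":0,"jaw":1}]' >/dev/null;python3 st.py
python3 - <<'E'
from h import *
c=cam('scene');a=c;u,v=w2px(a,M+20*tt).astype(int);cv2.imwrite('pics/s3.png',cv2.resize(a['color'][v-40:v+40,u-50:u+50,::-1],None,fx=7,fy=7,interpolation=2));print(u-50,v-40)
E
```

```text
o [-0.15 -1.4   4.02] tip [   0.23   -2.61 -125.98] F(s,n,t) [-1.92 -0.01 24.27] tq [ 3.41 -0.27  0.46] t 14.475 gw 0.19
143 129
```

View pics/s3.png

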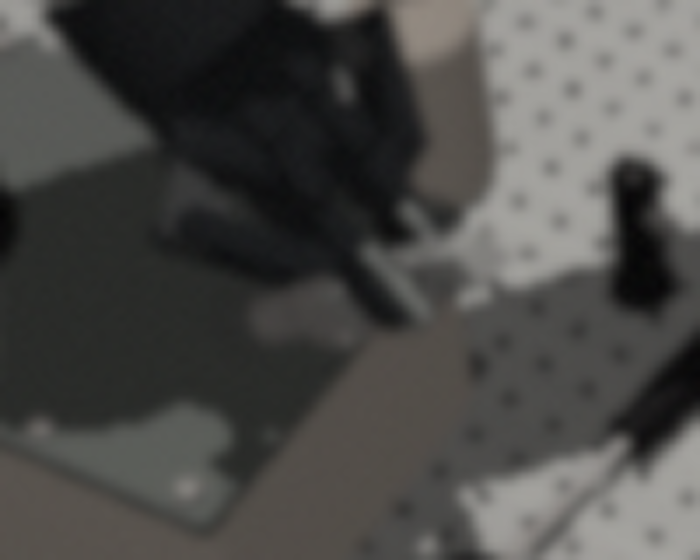

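The collar sits on the rim at about (330,310) in the crop, and the stop is rigid at 24 N. I'm drawing it out and fitting the lens axis from the first top picture.

```bash
python3 -m jog '[{"tx":12,"ty":0,"tz":0,"ax":0,"ay":0,"az":0,"jaw":1},{"tx":25,"ty":0,"tz":0,"ax":0,"ay":0,"az":0,"jaw":1},{"tx":35,"ty":0,"tz":0,"ax":0,"ay":0,"az":0,"jaw":1},{"tx":40,"ty":0,"tz":0,"ax":0,"ay":0,"az":0,"jaw":1},{"tx":40,"ty":0,"tz":0,"ax":0,"ay":0,"az":0,"jaw":1}]' >/dev/null;python3 st.py
python3 -m jog '[{"tx":15,"ty":0,"tz":0,"ax":0,"ay":0,"az":0,"jaw":1},{"tx":0,"ty":0,"tz":0,"ax":0,"ay":0,"az":0,"jaw":1}]' >/dev/null;python3 st.py
python3 - <<'E'
from h import *
import pickle
np.set_printoptions(precision=1,suppress=True)
for nm,c in [('top',pickle.load(open('cs.pkl','rb'))['top']),('scene',pickle.load(open('cs.pkl','rb'))['scene']),('w3',pickle.load(open('w3.pkl','rb')))]:
    d=c['depth'];v,u=np.mgrid[:384,:512]
    r=np.stack([(u-c['cx'])/c['fx'],-(v-c['cy'])/c['fy'],-np.ones(u.shape)],-1)
    P=c['wfc'][:3,3]+(r*d[...,None])@c['wfc'][:3,:3].T
    m=(d>0)&(P[...,2]>105)&(P[...,2]<175)&(P[...,0]>560)&(P[...,0]<830)&(P[...,1]>-20)&(P[...,1]<110)
    Q=P[m];print(nm,len(Q),Q.min(0),Q.max(0))
    for x in range(600,800,20):
        k=abs(Q[:,0]-x-10)<10
        if k.sum()>5: print(x+10,k.sum(),Q[k][:,1].min(),Q[k][:,1].max(),'mid',(Q[k][:,1].min()+Q[k][:,1].max())/2,'ztop',Q[k][:,2].max())
E
```

```text
o [ -0.46  -0.61 153.89] tip [-0.53 -0.79 23.89] F(s,n,t) [ 0.84 -1.78 -0.77] tq [-0.43  0.04 -0.03] t 15.15 gw 0.191
o [ -0.27  -0.73 167.1 ] tip [-0.25 -0.86 37.1 ] F(s,n,t) [-0.49 -1.61 -1.36] tq [-0.44 -0.03 -0.01] t 15.4 gw 0.185
top 668 [625.9  12.7 113.3] [826.   81.4 165.7]
630 72 12.684537442428748 60.238956961476276 mid 36.46174720195251 ztop 159.2603983732388
650 75 16.188960853489462 63.66402168543249 mid 39.926491269460975 ztop 159.49524690532348
670 56 16.031616276874217 60.03550701215383 mid 38.03356164451402 ztop 157.3800026296251
690 63 22.686707142480316 67.0958560218838 mid 44.89128158218206 ztop 156.08574838386335
710 70 23.089077322670477 74.27119244590773 mid 48.6801348842891 ztop 161.07254287754313
730 71 22.572972421528412 74.28192246840338 mid 48.42744744496589 ztop 165.69325315785545
750 68 33.71824824683419 74.21723199291009 mid 53.96774011987214 ztop 154.7396258939898
770 75 29.748975476853985 77.80133381573684 mid 53.77515464629541 ztop 159.0855576977997
790 70 33.60012420044322 81.36766667910925 mid 57.483895439776234 ztop 159.04674571721307
scene 1566 [
[... 1011 characters left out ...]
2758 34.83893219224234 mid 23.75960420371255 ztop 154.53368290042908
670 397 15.031091282929879 39.03521723727417 mid 27.033154260102023 ztop 154.034895083192
690 480 21.438137188511377 40.60955037927141 mid 31.023843783891394 ztop 151.5699083645619
710 431 22.067763705119688 43.694425385128085 mid 32.88109454512389 ztop 156.2622247102861
730 594 20.124483394008323 46.308565261716836 mid 33.21652432786258 ztop 157.14672891323158
750 545 29.539573225683256 48.53110093258823 mid 39.03533707913574 ztop 152.6085218681357
770 607 28.76533047466353 49.4154029518283 mid 39.09036671324591 ztop 153.63586570909433
790 564 30.96614647283485 52.04510292925164 mid 41.505624701043246 ztop 153.755758309439
```

Run:
```python
from h import *
Rf=Rd((-0.12,0.993,0),(0,0,-1))
P,Q=plan((536,211,116),Rf,jaw=1,n=7)
```

```text
[{"tx":-2.4,"ty":0.2,"tz":31.1,"ax":-0.0,"ay":-0.1,"az":0.001,"jaw":1},{"tx":0.7,"ty":0.2,"tz":31.1,"ax":-0.001,"ay":-0.1,"az":0.0,"jaw":1},{"tx":3.8,"ty":0.2,"tz":30.9,"ax":0.0,"ay":-0.1,"az":0.001,"jaw":1},{"tx":6.9,"ty":0.2,"tz":30.4,"ax":-0.0,"ay":-0.1,"az":0.001,"jaw":1},{"tx":9.9,"ty":0.2,"tz":29.5,"ax":-0.001,"ay":-0.099,"az":0.001,"jaw":1}]
[{"tx":12.7,"ty":0.1,"tz":28.5,"ax":0.0,"ay":-0.1,"az":0.0,"jaw":1},{"tx":15.5,"ty":0.1,"tz":27.0,"ax":-0.0,"ay":-0.1,"az":0.001,"jaw":1}]
```

```bash
python3 -m jog '[{"tx":-2.4,"ty":0.2,"tz":31.1,"ax":0,"ay":-0.1,"az":0.001,"jaw":1},{"tx":0.7,"ty":0.2,"tz":31.1,"ax":0,"ay":-0.1,"az":0,"jaw":1},{"tx":3.8,"ty":0.2,"tz":30.9,"ax":0,"ay":-0.1,"az":0.001,"jaw":1},{"tx":6.9,"ty":0.2,"tz":30.4,"ax":0,"ay":-0.1,"az":0.001,"jaw":1},{"tx":9.9,"ty":0.2,"tz":29.5,"ax":0,"ay":-0.1,"az":0.001,"jaw":1}]'
python3 -m jog '[{"tx":12.7,"ty":0,"tz":28.5,"ax":0,"ay":-0.1,"az":0,"jaw":1},{"tx":15.5,"ty":0,"tz":27,"ax":0,"ay":-0.1,"az":0,"jaw":1},{"tx":0,"ty":0,"tz":0,"ax":0,"ay":0,"az":0,"jaw":1},{"tx":0,"ty":0,"tz":0,"ax":0,"ay":0,"az":0,"jaw":1},{"tx":0,"ty":0,"tz":0,"ax":0,"ay":0,"az":0,"jaw":1}]'
python3 - <<'E'
from h import *
np.set_printoptions(precision=2,suppress=True)
s=sense();o=s['eef_pos']+q2R(s['ee_rot']).apply([-53,0,-15.2]);x=-q2R(s['ee_rot']).apply([1,0,0]);print('o',o,'tip',o+130*x,'x',x,s['dq'])
c=cam('scene');print('exp tip',w2px(c,o+130*x),'org',w2px(c,o),'handle end',w2px(c,o-100*x))
for q in ['dipstick_tip','dipstick','camera']: print(q,[(np.array(r['centre']),round(r['conf'],2),px2w(c,*r['centre'],z=130)) for r in place_of(q,'scene')[:3]])
u,v=w2px(c,o+80*x).astype(int);cv2.imwrite('pics/s4.png',cv2.resize(c['color'][v-50:v+50,u-65:u+65,::-1],None,fx=6,fy=6,interpolation=2));print(u-65,v-50)
E
```

```text
time_s: 16.02
eef_pos: [540.1, 174.1, 164.6]
ee_rot: [-0.075, 0.66, 0.744, 0.064]
force: [0.2, -0.1, -2.0]
grip_width: 0.181
grip_force: 101.6
time_s: 16.65
eef_pos: [536.3, 209.4, 116.2]
ee_rot: [-0.001, 0.664, 0.748, -0.001]
force: [-0.2, 0.1, -1.8]
grip_width: 0.189
grip_force: 101.6
o [542.64 156.82 131.38] tip [558.12  27.74 131.31] x [ 0.12 -0.99 -0.  ] [ 0.   -0.01  0.   -0.   -0.    0.  ]
exp tip [228.18 194.33] org [271.2  212.34] handle end [306.56 227.14]
dipstick_tip [(array([348.9, 154.6]), 0.89, array([242.28, 228.55, 130.  ])), (array([228.5, 195.8]), 0.71, array([560.89,  30.82, 130.  ])), (array([251.5, 107.2]), 0.59, array([ 227.13, -131.02,  130.  ]))]
dipstick [(array([357.4, 181.6]), 0.74, array([321.69, 294.73, 130.  ])), (array([271.9, 214.4]), 0.7, array([546.26, 161.44, 130.  ])), (array([219.4, 109. ]), 0.7, array([ 292.64, -212.58,  130.  ]))]
camera [(array([198.8, 267.6]), 0.75, array([771.36, 104.12, 130.  ])), (array([227.1, 192.4]), 0.43, array([553.72,  20.53, 130.  ]))]
179 151
```

View pics/s4.png

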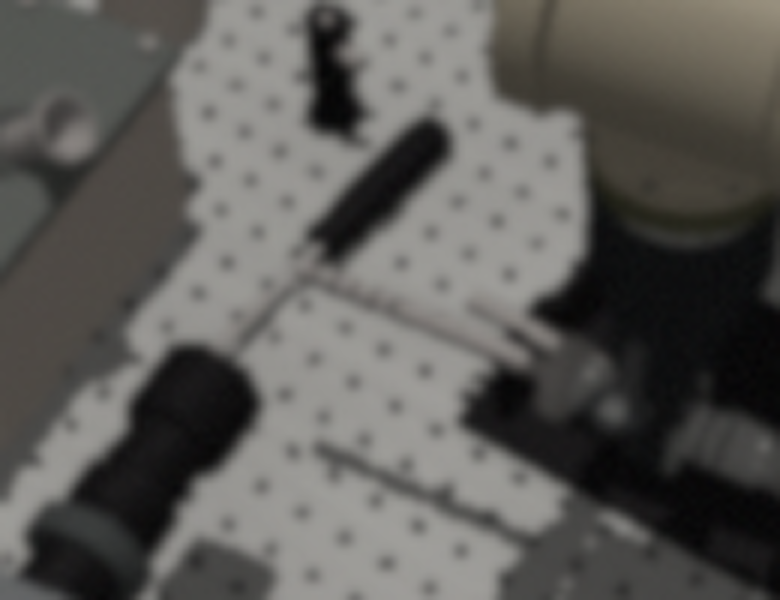

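The dipstick is level and its tip, at crop (300,268), lies on the extended lens axis. It is about 70 mm clear of the glass and at rest, so I'm handing in.

```bash
python3 -c "
from rig import finish_job
print(finish_job())"
```

```text
the job is handed in; nothing more can be done
None
```

The job is handed in, with no verdict returned: I pushed the dipstick down the tube until it stopped hard at 24 N, drew it out, and am holding it level and still, tip by my measurements within about 5 mm of the viewing point.

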